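Hold a sample tube down on the touch-start vortex mixer

TASK

Take the tall conical sample tube out of the rack, stand its tip in the rubber cup of the vortex mixer and press the tube straight down until the sprung cup sits hard on its stop, with a firm push but without forcing it. Finish like that: still gripping the tube upright and keeping the cup pressed on its stop, as the mixer only runs while it is held down. Leave the two short pots in the rack, the bottle and the tip box alone.

Things in the scene. Friction and masses are not known exactly. Their poses are not given: they have to be found in the camera images.
- tube: The one tall tube in the rack: closed conical-bottom sample tube, frosted plastic, 116 mm long, 29 mm diameter, 40 to 75 g. The bottom 16 mm taper to a flat tip 9 mm across. Origin at the centre of the tip, z along the tube up to the cap. At the start the tip stands on the floor of a rack hole, 10 mm above the bench; the tube may lean a few degrees.
- tube_top (a point): Centre of the top of the tube's ribbed blue screw cap, 116 mm from the tip. The cap is 34 mm in diameter and 16 mm high (100 to 116 mm from the tip), wider than the tube, so parallel fingers close on it.
- rack: White block rack, fixed to the bench, 60 x 240 mm, 60 mm high, with one row of five holes 32 mm wide and 50 mm deep (floor 10 mm above the bench) at 46 mm pitch along its y axis. The tube and two pots stand in the middle and the two end holes, in any order; the others are empty. Origin at the centre of its underside, z up, y along the row.
- pot_a: Short flat-bottomed specimen pot in the rack, 28 mm diameter, 82 mm tall, with a blue cap 31 mm wide; it ends 24 mm lower than the cap of the tube (34 mm under its top). Origin at the centre of its underside. Not to be disturbed.
- pot_b: A second pot just like pot_a, in another hole of the rack. Not to be disturbed.
- mixer: Vortex mixer, fixed to the bench: off-white casing 150 x 120 mm, 115 mm high, with a sloped control panel at the front (-x of its own frame), and the black rubber cup on a sprung stem on top. Origin on the bench straight below the centre of the cup, z up; the casing reaches 90 mm to the front and 60 mm to the back of it.
- cup_floor (a point): Centre of the floor of the round hollow in the rubber cup, moving with the cup; at rest 143 mm above the bench. The hollow is 15 mm deep, 34 mm wide at its mouth and about 30 mm at its floor: the tube's tip fits in with some 3 mm to spare all round. The cup is 43 mm across outside; its rim is 158 mm above the bench at rest.
- cup (a joint): How far the sprung cup is pressed down, in m: 0 at rest (up), 0.008 on the hard stop, where its underside meets the steel boss on the casing. The spring needs about 3.5 N to begin to move and 9 N to reach the stop, where resistance rises abruptly; a firm push of 12 to 25 N keeps it surely on the stop, more than 35 N is forcing it. It springs back when let go.
- bottle: Closed amber bottle standing on the bench beyond the work, 62 mm diameter, 125 mm tall. Origin at the centre of its underside. Not to be disturbed.
- tipbox: Closed grey and white pipette tip box on the bench beyond the work, 85 x 122 mm, 67 mm tall. Origin at the centre of its underside. Not to be disturbed.
Things that resemble listed ones, but are neither listed nor needed, are in the scene too. Leave any green look-alike of the tube alone.

How it is judged:
On the way, in this order (a step that is already met when the one before it is completed fails the run):
1. the tube is lifted out of the rack (tip above the rack's top) in the gripper (z of tube in the frame of rack above 0.065 m and contact force between the fingers and tube above 1 N), for 0.2 s.
2. its tip stands in the cup and the tube holds the cup down on its stop for a second (distance between tube and cup_floor below 0.012 m and value of joint cup above 0.007 m and contact force between tube and mixer above 9.5 N), for 1 s.
At the end, for the whole second after the job is handed in: Through the last second the tube, tip within 12 mm of the cup floor's centre, presses the cup to its stop (1 mm tolerance) with 9.5 to 35 N, upright within 0.2 rad, at rest, between the fingers; the robot does not touch the mixer; pots within 15 mm, bottle and tip box within 30 mm of the start (all of step 2 and angle between tube's own z axis and vertical below 0.2 rad and contact force between tube and mixer below 35 N and contact force between the fingers and tube above 3 N and z of the grasp point in the frame of tube below 0.128 m and contact force between each of the fingers, the arm and mixer below 0.5 N and linear speed of tube below 0.02 m/s and distance of each of pot_a, pot_b from where it was at the start of the episode below 0.015 m and distance of each of bottle, tipbox from where it was at the start of the episode below 0.03 m); the arm keeps its last pose, push and grip.
It fails at once if the tube was rammed into the mixer (over 100 N) (contact force between tube and mixer above 100 N).
It fails at once if a pot was pulled out of the rack or displaced (distance of any of pot_a, pot_b from where it was at the start of the episode above 0.02 m).
It fails at once if the bottle or the tip box was pushed away (distance of any of bottle, tipbox from where it was at the start of the episode above 0.04 m).
It also fails if it takes over 48 s, if anything falls off the work surface, if the arm or the gripper's body presses on something with over 40 N, if the wrist force passes 120 N, or if a joint passes its speed limit or range.

ROBOT

A 6-joint arm with a two-finger parallel gripper is mounted at the origin on the work surface. World frame = base frame: x ahead of the robot, y to its left, z up, the work surface at z = 0. Lengths are in m, angles in rad, forces in N, time in s.
With the tool pointing down it reaches from about 0.275 to 0.85 m from the base axis. Payload 5.2 kg.
Tool frame: the origin (TCP) lies midway between the tips of the shut fingers; the grasp point (between the pads) lies pinch_z behind it (pinch_z is the distance from the TCP to the grasp point, in m); x points along the fingers, y is the direction in which the jaws open and shut, and the axes are right-handed (so a half turn about x gives the same grasp; the last joint's range is limited). The gripper opens to 85 mm and grips with 20 to 120 N. Pads are 22 mm wide; open, the fingers measure 114 mm over their backs; the gripper's body (76 mm by 85 mm) begins 54 mm behind the grasp point. The pads swing forward as they close: fully open they stand 13 mm farther back than shut.
Start: joints at [-1.39, 0.259, 1.535, -0, 1.348, -0.203], TCP at [0.206, -0.51, 0.231] pointing down, gripper open.
Joint ranges: [-3.14, 3.14], [-0.91, 2.08], [0.19, 2.58], [-1.22, 4.36], [0.22, 2.71], [-3.12, 3.12]. Speed limits (rad/s): [2.57, 2.57, 3.14, 3.14, 3.14, 3.14].

INTERFACE

Orientations are given as a 3x3 rotation matrix whose columns are the frame's x, y, z axes.
In Python, from workcell import get_state, camera, sign_off, pinch_z gives the robot as it stands. The module is installed in compiled form; this text tells all that it offers.
- The arm moves only by the tool send_rows, never from a script. Its argument "plan" is a list of rows, each a list of 7 numbers: the opening, from 0 (shut) to 1 (fully open), then the shift along the tool's x, y, z in mm, then the turn, a rotation vector about the tool's x, y, z in rad. A call has 1 to 20 rows; each row is the pose to reach, as a shift and turn from the pose commanded when the call began, along the tool's axes at that moment; what a row does not reach only later rows make up. A row lasts 1/8 s, in which the tool goes at most 62.5 mm and 10.7 degrees, less where a joint would pass 70% of its speed; a pose out of reach is approached as far as the arm can. A call with a gripper value outside its range is refused whole. The fingers move at their own pace and stop on an object; "force" is the grip in N (left out, the last holds). Time passes only in rows, so rows that repeat a pose let the fingers close. It gives the time, the measured TCP pose, the force and the opening at its end, in the units of the state.
- get_state(): the state, without advancing time (a new reading comes with each control period).
- camera(name): name is "scene" or "side" or "wrist"; returns a dict with "img" (480x640x3 uint8, red, green, blue), "camera_matrix" (3x3 intrinsics, pixels), "extrinsics" (4x4, takes a point from world to camera coordinates); the wrist camera has in their place "hand_eye" (4x4, takes a point from camera to tool coordinates, whose origin is the TCP and whose axes are the tool frame's). Camera axes: x right, y down, z forward; pixel columns grow to the right and rows downward; lengths in m; the calibration is good to about 2 mm. A picture is of the moment at which its call begins: read the wrist's pose just before it. There is no depth.
- sign_off(): hands the job in, once; it reports no verdict.
The state is a dict: "clock": time; "joints": joint angles; "joint_vel": joint speeds; "joint_efforts": joint torques, N m; "ee_pos": TCP position; "tool_rot": TCP orientation; "contact_force": force on the tool from outside, world axes, zero at the start; "torque": the same for the moment, N m; "finger_gap": finger opening in m.
Only numpy, scipy, OpenCV 4.12 (cv2) and the standard library are available. Lean on these libraries where they do the work, as an engineer would, in place of code of your own. Each camera call takes 0.05 s, during which the arm holds its last target.

## Working session

There is one attempt and no reset: what is moved stays moved. The work goes in short steps, Python scripts to look and compute and a tool call to move; the robot and the scene stay as the last step left them, time stands still between calls to the robot, and variables do not carry over. Pictures are saved under pics/ and viewed, and the job is handed in when it is done.

Besides the shell and the picture viewer there is one more tool, called after "Emit:" by a JSON object that holds its "fn" and its "kwargs", one argument or row to a line. send_rows: Moves the arm, as the interface text tells. Its arguments: {"type":"object","properties":{"plan":{"type":"array","items":{"type":"array","items":{"type":"number"}}},"force":{"type":"number"}},"required":["plan"]}

```bash
mkdir -p pics
python3 - <<'E'
from workcell import get_state,camera,pinch_z
import cv2,numpy as np
s=get_state(); print({k:np.round(v,3).tolist() for k,v in s.items()}, pinch_z)
for n in ["scene","side","wrist"]:
    c=camera(n); cv2.imwrite(f"pics/{n}0.png",c["img"][:,:,::-1]); np.savez(f"{n}0.npz",**c)
    print(n,{k:np.round(v,3).tolist() for k,v in c.items() if k!="img"})
E
```

```text
{'clock': 0.0, 'joints': [-1.39, 0.259, 1.536, 0.0, 1.348, -0.203], 'joint_vel': [-0.001, 0.0, 0.0, 0.0, 0.001, 0.0], 'joint_efforts': [0.002, -44.603, -29.057, -0.0, 0.012, -0.0], 'ee_pos': [0.206, -0.509, 0.23], 'tool_rot': [[-0.0, 0.374, -0.927], [0.002, -0.927, -0.374], [-1.0, -0.002, -0.0]], 'contact_force': [-0.326, 0.238, 0.775], 'torque': [0.045, 0.038, 0.037], 'finger_gap': 0.085} 0.0187
scene {'camera_matrix': [[617.381, 0.0, 314.66], [0.0, 617.381, 233.092], [0.0, 0.0, 1.0]], 'extrinsics': [[-0.461, 0.887, 0.017, 0.294], [0.578, 0.315, -0.752, -0.23], [-0.673, -0.337, -0.659, 1.615], [0.0, 0.0, 0.0, 1.0]]}
side {'camera_matrix': [[613.339, 0.0, 319.785], [0.0, 613.339, 235.508], [0.0, 0.0, 1.0]], 'extrinsics': [[0.989, -0.148, 0.011, -0.576], [-0.083, -0.615, -0.784, 0.128], [0.122, 0.774, -0.621, 1.186], [0.0, 0.0, 0.0, 1.0]]}
wrist {'camera_matrix': [[361.785, 0.0, 320.124], [0.0, 361.785, 242.253], [0.0, 0.0, 1.0]], 'hand_eye': [[0.001, -0.287, 0.958, -0.143], [1.0, -0.001, -0.001, 0.001], [0.001, 0.958, 0.287, -0.073], [0.0, 0.0, 0.0, 1.0]]}
```

View pics/scene0.png

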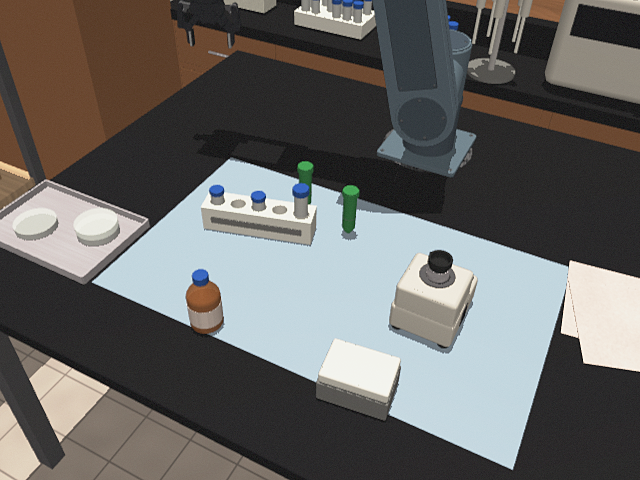

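View pics/side0.png

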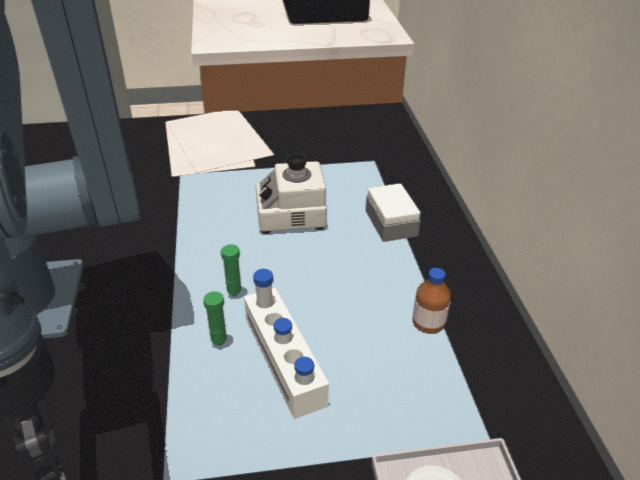

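View pics/wrist0.png

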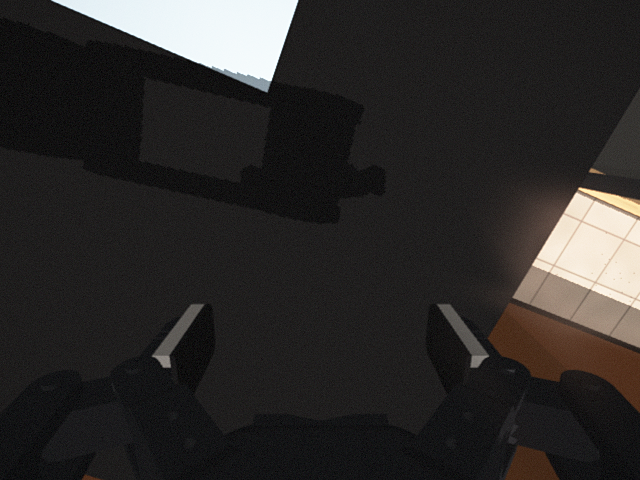

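```bash
cat > h.py <<'E'
import numpy as np,cv2
def P(c): return c["camera_matrix"]@c["extrinsics"][:3]
def proj(c,X):
    q=P(c)@np.append(X,1); return q[:2]/q[2]
def ray(c,uv):
    R=c["extrinsics"][:3,:3];t=c["extrinsics"][:3,3]
    d=R.T@np.linalg.solve(c["camera_matrix"],[uv[0],uv[1],1.]); return -R.T@t,d
def plane(c,uv,z):
    o,d=ray(c,uv); return o+d*(z-o[2])/d[2]
def tri(ca,a,cb,b):
    X=cv2.triangulatePoints(P(ca),P(cb),np.array(a,float).reshape(2,1),np.array(b,float).reshape(2,1)).ravel();X=X[:3]/X[3]
    return X,np.linalg.norm(proj(ca,X)-a),np.linalg.norm(proj(cb,X)-b)
def blobs(img,lo,hi,amin=30):
    m=cv2.inRange(cv2.cvtColor(img,cv2.COLOR_RGB2HSV),np.array(lo),np.array(hi))
    n,l,s,c=cv2.connectedComponentsWithStats(m)
    return [(s[i].tolist(),c[i].round(1).tolist()) for i in range(1,n) if s[i][4]>=amin],l
E
python3 - <<'E'
from h import *
for n,bx in [("scene",[(180,140,200,120),(380,230,110,120)]),("side",[(190,220,160,200),(240,140,100,100)])]:
    c=np.load(n+"0.npz"); im=c["img"]
    b,_=blobs(im,(105,120,60),(130,255,255)); print(n,"blue",b)
    b,_=blobs(im,(50,120,30),(75,255,255)); print(n,"green",b)
    o=[]
    for x,y,w,h in bx:
        k=cv2.resize(im[y:y+h,x:x+w],None,fx=4 if w<120 else 3,fy=4 if w<120 else 3,interpolation=cv2.INTER_CUBIC)
        o.append(k)
    for i,k in enumerate(o): cv2.imwrite(f"pics/{n}_c{i}.png",k[:,:,::-1])
E
```

```text
scene blue [([332, 0, 32, 9, 178], [349.9, 2.9]), ([448, 15, 11, 15, 90], [452.5, 23.7]), ([293, 183, 16, 15, 205], [300.6, 190.2]), ([209, 185, 15, 12, 139], [216.4, 190.4]), ([251, 191, 15, 12, 144], [258.0, 196.4]), ([192, 269, 17, 17, 223], [200.1, 277.1])]
scene green [([297, 161, 17, 32, 314], [305.2, 172.1]), ([342, 185, 17, 35, 449], [349.9, 200.8]), ([343, 219, 12, 14, 119], [348.3, 225.4])]
side blue [([428, 267, 18, 17, 233], [436.4, 275.2]), ([254, 269, 19, 18, 286], [262.9, 277.5]), ([274, 318, 18, 17, 229], [282.3, 325.8]), ([295, 357, 19, 18, 275], [303.8, 365.5])]
side green [([222, 245, 17, 37, 459], [230.9, 261.9]), ([228, 282, 12, 13, 106], [233.6, 288.2]), ([204, 292, 20, 40, 554], [214.6, 310.2]), ([212, 332, 13, 13, 118], [218.3, 338.0])]
```

View pics/scene_c0.png

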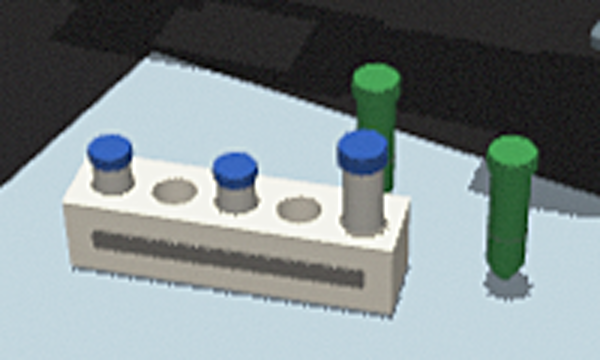

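View pics/scene_c1.png

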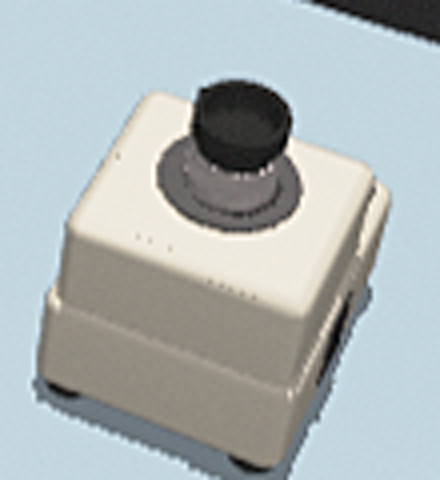

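View pics/side_c1.png

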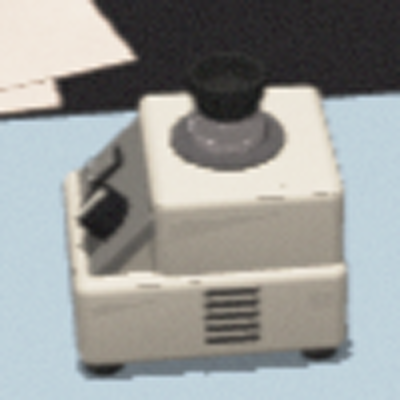

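Run:
```python
from h import *
a=np.load("scene0.npz");b=np.load("side0.npz")
for n,p,q in [("tube",(300.6,190.2),(262.9,277.5)),("potm",(258,196.4),(282.3,325.8)),("pote",(216.4,190.4),(303.8,365.5)),("bottle",(200.1,277.1),(436.4,275.2))]:
    print(n,[np.round(v,4) for v in tri(a,p,b,q)])
print("g",tri(a,(305.2,166),b,(214,299))[0],tri(a,(350,191),b,(231,251))[0])
# side dark mask near cup
for n,c,(x,y,w,h) in [("scene",a,(405,240,70,50)),("side",b,(275,145,45,40))]:
    g=c["img"][y:y+h,x:x+w].max(2); m=(g<60).astype(np.uint8)
    nn,l,s,ce=cv2.connectedComponentsWithStats(m)
    for i in range(1,nn):
        if s[i][4]>20: print(n,s[i][:2]+[x,y],s[i][2:],ce[i]+[x,y])
```

```text
tube [array([ 0.463 , -0.1244,  0.1168]), np.float64(0.7118), np.float64(0.847)]
potm [array([ 0.4875, -0.213 ,  0.0844]), np.float64(0.7921), np.float64(1.0117)]
pote [array([ 0.5124, -0.3016,  0.0843]), np.float64(0.7041), np.float64(0.9702)]
bottle [array([ 0.7669, -0.1589,  0.1164]), np.float64(0.658), np.float64(0.6576)]
g [ 0.37665516 -0.16041664  0.11147051] [ 0.40990305 -0.03706004  0.11112765]
scene [428 251] [ 25  22 440] [439.73409091 261.2       ]
side [275 145] [ 45  25 876] [296.47374429 154.56164384]
```

Run:
```python
from h import *
o=[]
for n,(x,y,w,h) in [("scene",(422,245,36,36)),("side",(280,148,36,36))]:
    c=np.load(n+"0.npz"); k=c["img"][y:y+h,x:x+w].astype(float)
    k=np.clip(k*2.2,0,255).astype(np.uint8); o.append(cv2.resize(k,None,fx=11,fy=11,interpolation=cv2.INTER_NEAREST))
cv2.imwrite("pics/cup.png",np.hstack(o)[:,:,::-1])
```

```text
(no output)
```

View pics/cup.png

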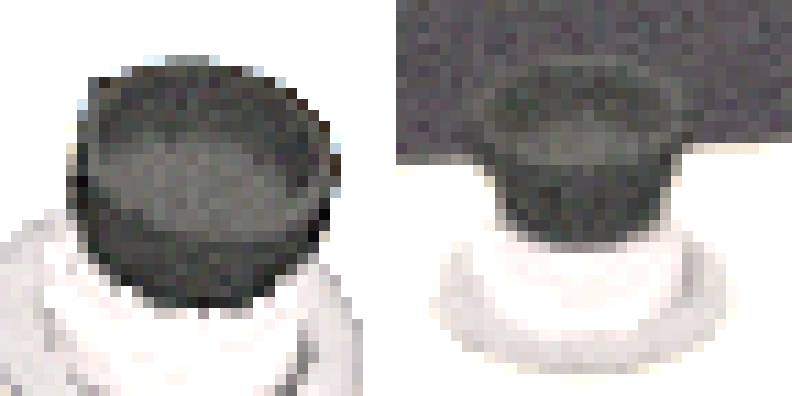

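Run:
```python
from h import *
a=np.load("scene0.npz");b=np.load("side0.npz")
p,q=(440.1,258.3),(296.8,157.6)
print(tri(a,p,b,q),plane(a,p,.158),plane(b,q,.158))
C=tri(a,p,b,q)[0]
# predicted rim ellipse extents
for c in(a,b):
  e=np.array([proj(c,[C[0]+.0215*np.cos(t),C[1]+.0215*np.sin(t),.158]) for t in np.linspace(0,6.28,60)]);print(e.min(0),e.max(0))
from workcell import get_state
s=get_state();R=s["tool_rot"];p=s["ee_pos"]
print(R,p)
```

```text
(array([0.56232791, 0.20323556, 0.15570395]), np.float64(0.9461572636028689), np.float64(0.7717509236713005)) [0.56697042 0.20323551 0.158     ] [0.56100644 0.20183178 0.158     ]
[428.42284108 248.22124767] [453.58888174 265.37104505]
[287.30118934 152.0629841 ] [307.37058135 162.51600097]
[[-2.55250461e-04  3.74433510e-01 -9.27253731e-01]
 [ 1.40646422e-03 -9.27252710e-01 -3.74433485e-01]
 [-9.99998978e-01 -1.39972351e-03 -2.89945652e-04]] [ 0.20588879 -0.50957529  0.2306477 ]
```

Emit:
{"fn": "send_rows", "kwargs": {
  "plan": [
    [1,0,-20,-30,0.01,0,0],
    [1,0,-44,-64,0.02,0,0],
    [1,0,-66,-96,0.03,0,0],
    [1,0,-88,-128,0.04,0,0],
    [1,0,-110,-160,0.05,0,0],
    [1,0,-131,-191,0.06,0,0],
    [1,0,-153,-223,0.07,0,0],
    [1,0,-175,-255,0.08,0,0],
    [1,0,-197,-287,0.09,0,0],
    [1,0,-218,-319,0.1,0,0],
    [1,10,-240,-351,0.11,0,0],
    [1,30,-261,-382,0.11,0,0],
    [1,50,-261,-382,0.11,0,0],
    [1,60,-261,-382,0.11,0,0],
    [1,60,-261,-382,0.11,0,0]
  ],
  "force": 70
}}

```text
clock: 2.02
ee_pos: [0.4619, -0.125, 0.1707]
tool_rot: [[-0.002, 0.27, -0.963], [0.001, -0.963, -0.27], [-1.0, -0.001, 0.001]]
contact_force: [-0.1, 0.5, 0.0]
finger_gap: 0.0852
```

```bash
cat > snap.py <<'E'
import sys
from workcell import get_state,camera
import cv2,numpy as np
t=sys.argv[1]
s=get_state(); np.savez(f"st{t}.npz",**{k:np.array(v) for k,v in s.items()})
print({k:np.round(v,4).tolist() for k,v in s.items() if k not in("joint_vel","joint_efforts")})
for n in sys.argv[2:]:
    c=camera(n); cv2.imwrite(f"pics/{n}{t}.png",c["img"][:,:,::-1]); np.savez(f"{n}{t}.npz",**c)
E
python3 snap.py 1 wrist
```

```text
{'clock': 2.025, 'joints': [-0.4979, 0.184, 1.7891, -0.0001, 1.1702, 0.7996], 'ee_pos': [0.4619, -0.125, 0.1707], 'tool_rot': [[-0.0016, 0.27, -0.9629], [0.0007, -0.9629, -0.27], [-1.0, -0.0011, 0.0013]], 'contact_force': [-0.062, 0.4742, 0.0235], 'torque': [0.014, 0.0016, -0.0157], 'finger_gap': 0.0852}
```

View pics/wrist1.png

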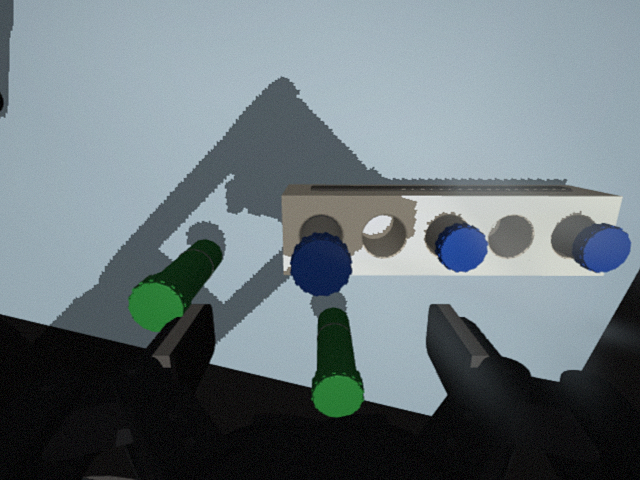

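```bash
cat >> h.py <<'E'
def wplane(s,c,uv,z):
    d=np.linalg.solve(c["camera_matrix"],[uv[0],uv[1],1.]);H=c["hand_eye"];R=s["tool_rot"]
    o=s["ee_pos"]+R@H[:3,3]; d=R@H[:3,:3]@d
    return o+d*(z-o[2])/d[2]
E
python3 - <<'E'
from h import *
s=np.load("st1.npz");c=np.load("wrist1.npz")
b,_=blobs(c["img"],(105,120,30),(130,255,255)); print(b)
for m,z in [((321.3,262),.118),((459,249),.084),((602,249),.084)]: print(wplane(s,c,m,z))
for bb in b: print(bb[1],wplane(s,c,bb[1],.118),wplane(s,c,bb[1],.084))
E
```

```text
[([435, 224, 52, 48, 1865], [460.8, 247.6]), ([580, 226, 51, 46, 1620], [606.1, 249.8]), ([291, 232, 61, 64, 2986], [320.6, 264.1])]
[ 0.46431033 -0.12521887  0.118     ]
[ 0.48605706 -0.21437553  0.084     ]
[ 0.51170311 -0.30590006  0.084     ]
[460.8, 247.6] [ 0.49398083 -0.19897296  0.118     ] [ 0.48729242 -0.21515964  0.084     ]
[606.1, 249.8] [ 0.51497144 -0.27873704  0.118     ] [ 0.51193343 -0.30879521  0.084     ]
[320.6, 264.1] [ 0.46296716 -0.12517766  0.118     ] [ 0.45088527 -0.12853086  0.084     ]
```

Emit:
{"fn": "send_rows", "kwargs": {
  "plan": [
    [1,20,0,-1,0,0,0],
    [1,45,0,-1,0,0,0],
    [1,65,0,-1,0,0,0],
    [1,74,0,-1,0,0,0],
    [1,74,0,-1,0,0,0],
    [0.2,74,0,-1,0,0,0],
    [0.2,74,0,-1,0,0,0],
    [0.2,74,0,-1,0,0,0],
    [0.2,74,0,-1,0,0,0],
    [0.2,74,0,-1,0,0,0],
    [0.2,74,0,-1,0,0,0]
  ],
  "force": 70
}}

```text
clock: 3.45
ee_pos: [0.464, -0.1248, 0.0981]
tool_rot: [[0.001, 0.27, -0.963], [-0.001, -0.963, -0.27], [-1.0, 0.001, -0.001]]
contact_force: [0.5, 0.5, 5.7]
finger_gap: 0.0319
```

```bash
python3 snap.py 2 wrist
```

```text
{'clock': 3.45, 'joints': [-0.4956, 0.2728, 1.8789, 0.0003, 0.9884, 0.8012], 'ee_pos': [0.464, -0.1248, 0.0981], 'tool_rot': [[0.0014, 0.2704, -0.9627], [-0.0005, -0.9627, -0.2704], [-1.0, 0.0009, -0.0012]], 'contact_force': [0.4923, 0.5324, 5.748], 'torque': [0.2378, 0.1025, 0.0718], 'finger_gap': 0.0319}
```

View pics/wrist2.png

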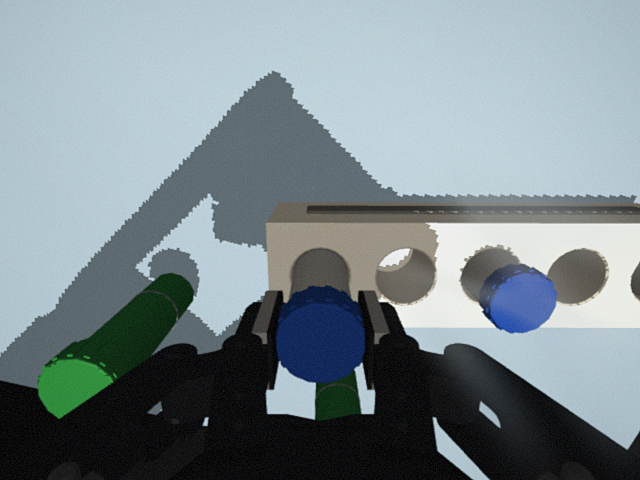

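Emit:
{"fn": "send_rows", "kwargs": {
  "plan": [
    [0,0,0,0,0,0,0],
    [0,-15,0,0,0,0,0],
    [0,-40,0,0,0,0,0],
    [0,-70,0,0,0,0,0],
    [0,-100,0,0,0,0,0],
    [0,-130,0,0,0,0,0],
    [0,-160,0,0,0,0,0],
    [0,-180,0,0,0,0,0],
    [0,-190,0,0,0,0,0],
    [0,-190,0,0,0,0,0]
  ],
  "force": 80
}}

```text
clock: 4.75
ee_pos: [0.4635, -0.1247, 0.2879]
tool_rot: [[0.001, 0.27, -0.963], [-0.001, -0.963, -0.27], [-1.0, 0.001, -0.001]]
contact_force: [0.3, 0.9, -0.8]
finger_gap: 0.0317
```

Emit:
{"fn": "send_rows", "kwargs": {
  "plan": [
    [0,0,-12,-8,0,0,0],
    [0,0,-38,-24,0,0,0],
    [0,0,-68,-43,0,0,0],
    [0,0,-100,-64,0,0,0],
    [0,0,-132,-84,0,0,0],
    [0,0,-164,-104,0,0,0],
    [0,0,-196,-125,0,0,0],
    [0,0,-228,-145,0,0,0],
    [0,0,-256,-163,0,0,0],
    [0,0,-276,-176,0,0,0],
    [0,0,-287,-183,0,0,0],
    [0,0,-289,-184,0,0,0],
    [0,0,-289,-184,0,0,0],
    [0,0,-289,-184,0,0,0]
  ]
}}

```text
clock: 6.5
ee_pos: [0.5623, 0.2025, 0.2874]
tool_rot: [[-0.0, 0.269, -0.963], [-0.0, -0.963, -0.269], [-1.0, 0.0, 0.0]]
contact_force: [0.4, 0.6, -0.9]
finger_gap: 0.0319
```

```bash
python3 snap.py 3 wrist scene side
python3 - <<'E'
from h import *
for n,(x,y,w,h) in [("scene",(390,150,100,150)),("side",(250,60,100,150))]:
    k=np.load(n+"3.npz")["img"][y:y+h,x:x+w].astype(float)
    k=np.clip(k*1.6,0,255).astype(np.uint8); cv2.imwrite(f"pics/{n}3c.png",cv2.resize(k,None,fx=4,fy=4,interpolation=cv2.INTER_NEAREST)[:,:,::-1])
E
```

```text
{'clock': 6.5, 'joints': [0.1593, 0.3164, 1.3199, -0.0002, 1.5053, 1.4574], 'ee_pos': [0.5623, 0.2025, 0.2874], 'tool_rot': [[-0.0, 0.2694, -0.963], [-0.0002, -0.963, -0.2694], [-1.0, 0.0002, 0.0001]], 'contact_force': [0.4446, 0.643, -0.9106], 'torque': [-0.0555, 0.0077, -0.0314], 'finger_gap': 0.0319}
```

View pics/wrist3.png

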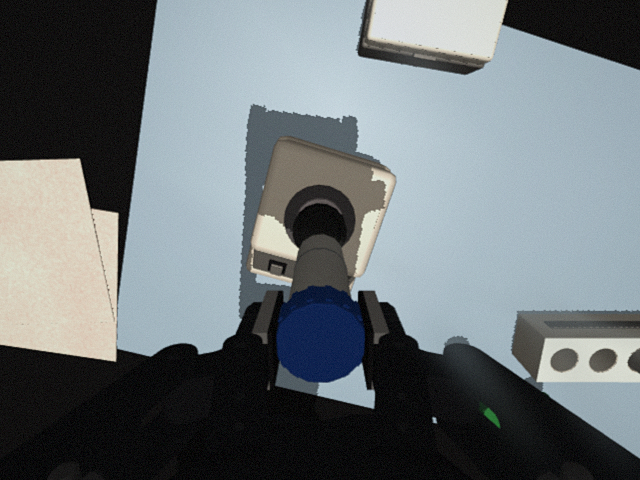

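View pics/scene3c.png

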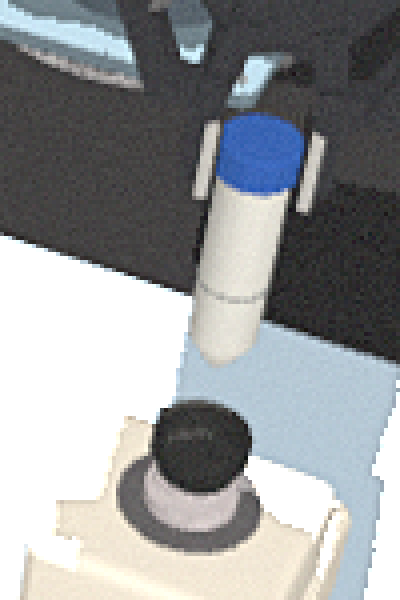

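View pics/side3c.png

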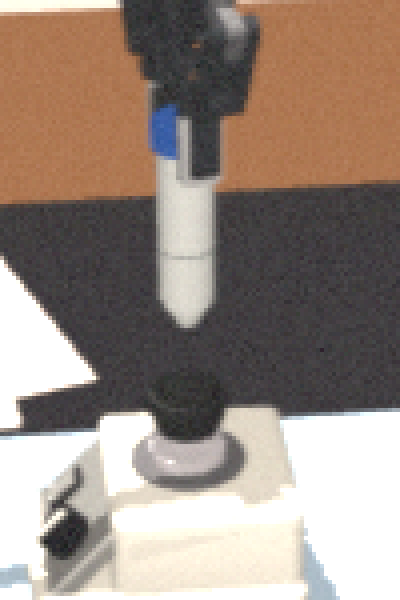

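Run:
```python
from h import *
a=np.load("scene3.npz");b=np.load("side3.npz")
f=lambda o,p:(o[0]+p[0]/4-.5,o[1]+p[1]/4-.5)
A=(390,150);B=(250,60)
tip=tri(a,f(A,(217,361)),b,f(B,(188,326))); seam=tri(a,f(A,(231,296)),b,f(B,(187,257)))
cup=tri(a,f(A,(201,438)),b,f(B,(187,391)))
for v in(tip,seam,cup): print([np.round(x,4) for x in v])
# expected images for vertical tube
for c,o in((a,A),(b,B)):
  for X in([.5623,.2025,.1994],[.5623,.2025,.3154],[.5623,.2025,.2994]): print((proj(c,X)+.5-o)*4)
# tube edges per row
for n,c,(x0,x1,ys) in [("scene",a,(425,470,range(200,228,4))),("side",b,(280,315,range(103,136,4)))]:
  for y in ys:
    r=c["img"][y,x0:x1].astype(int); m=np.where((r.min(1)>105)&(np.ptp(r,axis=1)<25))[0]
    print(n,y,m.min()+x0,m.max()+x0,len(m))
# wrist rim
```

```text
[array([0.5616, 0.2024, 0.1972]), np.float64(0.5956), np.float64(0.4834)]
[array([0.5627, 0.2036, 0.2357]), np.float64(1.4848), np.float64(1.1953)]
[array([0.5621, 0.2036, 0.1553]), np.float64(1.7069), np.float64(1.3922)]
[219.18123032 356.35373355]
[265.41337671 133.72163422]
[258.60410836 166.51184247]
[190.50741472 323.53045477]
[187.64542404 117.49812776]
[188.06018166 147.35618332]
scene 200 444 466 19
scene 204 443 460 18
scene 208 442 459 18
scene 212 442 458 17
scene 216 441 457 17
scene 220 426 456 17
scene 224 430 455 16
side 103 290 293 4
side 107 290 302 13
side 111 290 302 13
side 115 290 302 13
side 119 290 302 13
side 123 292 300 9
side 127 291 302 12
side 131 291 302 12
side 135 291 301 11
```

Run:
```python
from h import *
s=np.load("st3.npz");c=np.load("wrist3.npz")
k=c["img"][170:300,260:390].astype(float); cv2.imwrite("pics/w3c.png",cv2.resize(np.clip(k*2.5,0,255).astype(np.uint8),None,fx=4.5,fy=4.5,interpolation=cv2.INTER_NEAREST)[:,:,::-1])
H=np.linalg.inv(c["hand_eye"])
for X in([.562,.2035,.158],[.5616,.2024,.1985]):
  e=[]
  for t in np.linspace(0,6.28,60):
    r=.0215 if X[2]<.16 else .0045
    q=s["tool_rot"].T@(np.array(X)+[r*np.cos(t),r*np.sin(t),0]-s["ee_pos"]); q=H[:3,:3]@q+H[:3,3]; q=c["camera_matrix"]@q; e.append(q[:2]/q[2])
  e=np.array(e); print((e.min(0)-[260,170])*4.5,(e.max(0)-[260,170])*4.5)
```

```text
[138.93671217 153.82644226] [387.43889184 393.88800956]
[238.07065004 322.20761378] [298.31125105 379.60824386]
```

View pics/w3c.png

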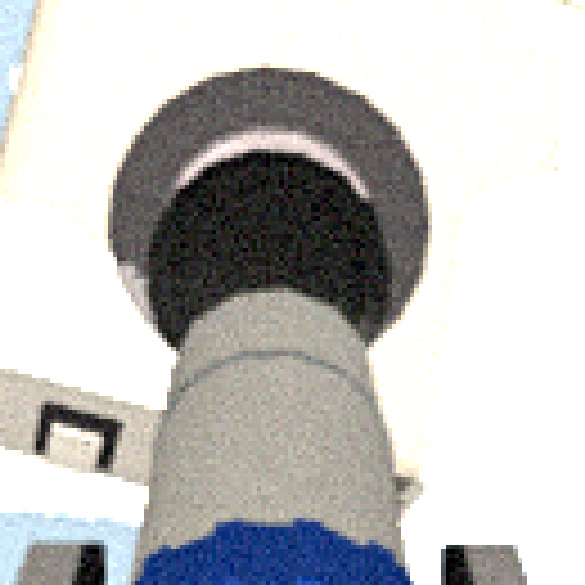

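Emit:
{"fn": "send_rows", "kwargs": {
  "plan": [
    [0,8,-0.5,0,0,0,0],
    [0,20,-0.5,0,0,0,0],
    [0,32,-0.5,0,0,0,0],
    [0,40,-0.5,0,0,0,0],
    [0,46,-0.5,0,0,0,0],
    [0,48,-0.5,0,0,0,0],
    [0,48,-0.5,0,0,0,0]
  ]
}}

```text
clock: 7.52
ee_pos: [0.5624, 0.2038, 0.2394]
tool_rot: [[0.0, 0.27, -0.963], [0.0, -0.963, -0.27], [-1.0, 0.0, -0.0]]
contact_force: [0.9, 0.3, -1.0]
finger_gap: 0.0319
```

```bash
python3 snap.py 4 scene side
python3 - <<'E'
from h import *
o=[]
for n,(x,y,w,h) in [("scene",(390,190,90,110)),("side",(250,100,90,110))]:
    k=np.load(n+"4.npz")["img"][y:y+h,x:x+w].astype(float)
    k=np.clip(k*1.6,0,255).astype(np.uint8); o.append(cv2.resize(k,None,fx=4,fy=4,interpolation=cv2.INTER_NEAREST)[:,:,::-1])
cv2.imwrite(f"pics/v4.png",np.hstack(o))
E
```

```text
{'clock': 7.525, 'joints': [0.1614, 0.3402, 1.4017, -0.0, 1.3994, 1.4584], 'ee_pos': [0.5624, 0.2038, 0.2394], 'tool_rot': [[0.0003, 0.2704, -0.9627], [0.0, -0.9627, -0.2704], [-1.0, 0.0, -0.0003]], 'contact_force': [0.8644, 0.3152, -1.0107], 'torque': [-0.006, 0.0413, -0.061], 'finger_gap': 0.0319}
```

View pics/v4.png

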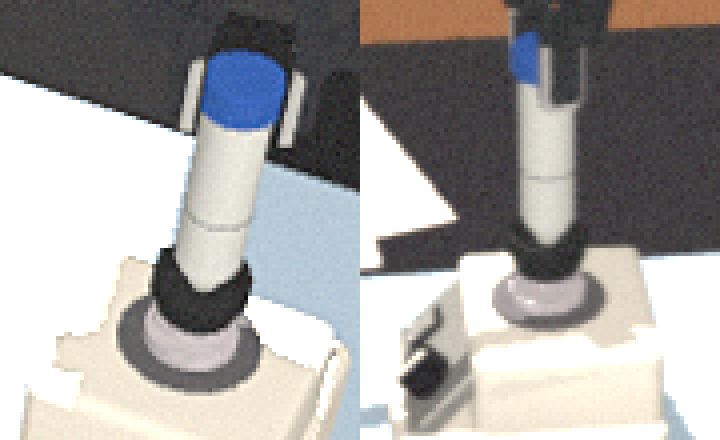

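The tip is inside the cup hollow in both views, with no contact force yet. Next I go down in small steps.

Emit:
{"fn": "send_rows", "kwargs": {
  "plan": [
    [0,3,0,0,0,0,0],
    [0,6,0,0,0,0,0],
    [0,8,0,0,0,0,0],
    [0,9,0,0,0,0,0],
    [0,10,0,0,0,0,0],
    [0,11,0,0,0,0,0],
    [0,12,0,0,0,0,0],
    [0,12,0,0,0,0,0]
  ]
}}

```text
clock: 8.62
ee_pos: [0.5625, 0.2039, 0.2276]
tool_rot: [[0.001, 0.27, -0.963], [0.0, -0.963, -0.27], [-1.0, 0.0, -0.001]]
contact_force: [-0.3, -1.1, 5.1]
finger_gap: 0.0319
```

Emit:
{"fn": "send_rows", "kwargs": {
  "plan": [
    [0,1,0,0,0,0,0],
    [0,2,0,0,0,0,0],
    [0,3,0,0,0,0,0],
    [0,3.5,0,0,0,0,0],
    [0,4,0,0,0,0,0],
    [0,4,0,0,0,0,0]
  ]
}}

```text
clock: 9.38
ee_pos: [0.5627, 0.2039, 0.2242]
tool_rot: [[0.002, 0.27, -0.963], [0.0, -0.963, -0.27], [-1.0, 0.0, -0.002]]
contact_force: [-1.5, 1.1, 7.8]
finger_gap: 0.0319
```

Emit:
{"fn": "send_rows", "kwargs": {
  "plan": [
    [0,0.5,0,0,0,0,0],
    [0,0.5,0,0,0,0,0],
    [0,0.5,0,0,0,0,0]
  ]
}}

```text
clock: 9.75
ee_pos: [0.5628, 0.2039, 0.2238]
tool_rot: [[0.002, 0.27, -0.963], [0.0, -0.963, -0.27], [-1.0, 0.0, -0.002]]
contact_force: [-1.2, 0.6, 8.5]
finger_gap: 0.0317
```

Emit:
{"fn": "send_rows", "kwargs": {
  "plan": [
    [0,0.5,0,0,0,0,0],
    [0,0.5,0,0,0,0,0],
    [0,0.5,0,0,0,0,0]
  ]
}}

```text
clock: 10.12
ee_pos: [0.5628, 0.204, 0.2234]
tool_rot: [[0.002, 0.27, -0.963], [0.0, -0.963, -0.27], [-1.0, 0.0, -0.002]]
contact_force: [-0.3, -0.5, 8.6]
finger_gap: 0.032
```

Emit:
{"fn": "send_rows", "kwargs": {
  "plan": [
    [0,0.5,0,0,0,0,0],
    [0,0.7,0,0,0,0,0],
    [0,0.7,0,0,0,0,0]
  ]
}}

```text
clock: 10.5
ee_pos: [0.563, 0.204, 0.2231]
tool_rot: [[0.003, 0.27, -0.963], [0.001, -0.963, -0.27], [-1.0, 0.0, -0.003]]
contact_force: [-0.3, 0.3, 9.5]
finger_gap: 0.032
```

Emit:
{"fn": "send_rows", "kwargs": {
  "plan": [
    [0,0.5,0,0,0,0,0],
    [0,0.5,0,0,0,0,0],
    [0,0.5,0,0,0,0,0]
  ]
}}

```text
clock: 10.88
ee_pos: [0.5632, 0.2041, 0.2231]
tool_rot: [[0.004, 0.27, -0.963], [0.001, -0.963, -0.27], [-1.0, 0.0, -0.004]]
contact_force: [-1.1, -0.5, 11.6]
finger_gap: 0.0318
```

Emit:
{"fn": "send_rows", "kwargs": {
  "plan": [
    [0,0.5,0,0,0,0,0],
    [0,1,0,0,0,0,0],
    [0,1,0,0,0,0,0],
    [0,1,0,0,0,0,0]
  ]
}}

```text
clock: 11.38
ee_pos: [0.5637, 0.2042, 0.223]
tool_rot: [[0.005, 0.27, -0.963], [0.001, -0.963, -0.27], [-1.0, 0.0, -0.005]]
contact_force: [-1.2, 0.7, 14.5]
finger_gap: 0.0316
```

Emit:
{"fn": "send_rows", "kwargs": {
  "plan": [
    [0,0.5,0,0,0,0,0],
    [0,1,0,0,0,0,0],
    [0,1,0,0,0,0,0],
    [0,1,0,0,0,0,0]
  ]
}}

```text
clock: 11.88
ee_pos: [0.5641, 0.2043, 0.2229]
tool_rot: [[0.007, 0.27, -0.963], [0.001, -0.963, -0.27], [-1.0, 0.0, -0.007]]
contact_force: [-1.6, 0.7, 18.8]
finger_gap: 0.0319
```

Emit:
{"fn": "send_rows", "kwargs": {
  "plan": [
    [0,0,0,0,0,0,0],
    [0,0,0,0,0,0,0],
    [0,0,0,0,0,0,0],
    [0,0,0,0,0,0,0],
    [0,0,0,0,0,0,0],
    [0,0,0,0,0,0,0],
    [0,0,0,0,0,0,0],
    [0,0,0,0,0,0,0],
    [0,0,0,0,0,0,0],
    [0,0,0,0,0,0,0],
    [0,0,0,0,0,0,0],
    [0,0,0,0,0,0,0]
  ]
}}

```text
clock: 13.38
ee_pos: [0.5641, 0.2043, 0.2229]
tool_rot: [[0.007, 0.27, -0.963], [0.001, -0.963, -0.27], [-1.0, 0.0, -0.007]]
contact_force: [-1.7, 0.5, 18.7]
finger_gap: 0.0315
```

```bash
python3 snap.py 5 scene side
python3 - <<'E'
from h import *
o=[]
for n,(x,y,w,h) in [("scene",(390,190,90,110)),("side",(250,100,90,110))]:
    k=np.load(n+"5.npz")["img"][y:y+h,x:x+w].astype(float)
    k=np.clip(k*1.6,0,255).astype(np.uint8); o.append(cv2.resize(k,None,fx=4,fy=4,interpolation=cv2.INTER_NEAREST)[:,:,::-1])
cv2.imwrite(f"pics/v5.png",np.hstack(o))
for n in("scene","side"): print(n,blobs(np.load(n+"5.npz")["img"],(105,120,60),(130,255,255))[0])
E
```

```text
{'clock': 13.375, 'joints': [0.1616, 0.3491, 1.4294, 0.0003, 1.356, 1.4584], 'ee_pos': [0.5641, 0.2043, 0.2229], 'tool_rot': [[0.0069, 0.2705, -0.9627], [0.0015, -0.9627, -0.2705], [-1.0, 0.0005, -0.007]], 'contact_force': [-1.7129, 0.4941, 18.651], 'torque': [0.1234, 0.3885, 0.0266], 'finger_gap': 0.0315}
scene [([332, 0, 32, 9, 179], [349.9, 2.9]), ([415, 9, 24, 18, 250], [427.5, 16.6]), ([400, 11, 11, 9, 88], [404.7, 15.0]), ([390, 24, 31, 26, 369], [402.0, 36.8]), ([209, 185, 15, 12, 139], [216.4, 190.4]), ([251, 191, 15, 12, 144], [258.0, 196.4]), ([438, 211, 22, 20, 343], [448.8, 220.3]), ([192, 269, 17, 17, 224], [200.1, 277.1])]
side [([289, 115, 6, 13, 66], [291.8, 121.1]), ([428, 267, 18, 17, 235], [436.3, 275.2]), ([274, 318, 18, 17, 232], [282.3, 325.8]), ([295, 357, 19, 18, 276], [303.8, 365.6])]
```

View pics/v5.png

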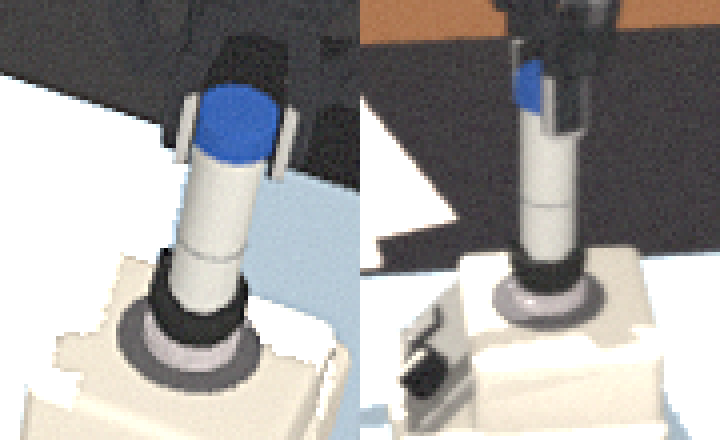

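```bash
python3 -c "
from workcell import *
print(sign_off()); s=get_state(); print(s['clock'],s['contact_force'])"
```

```text
the job is handed in; nothing more can be done
None
the job is handed in; nothing more can be done
```

I took the tube out of the rack by its cap, stood its tip in the mixer cup and pressed the cup down onto its stop. I handed the job in like that at about 13.4 s of the 48 s allowed, still gripping the tube with the push held.

**On the stop:** the push rose gently with travel, then sharply once the tool stopped going down (TCP z 0.223 m). In the side view the cup visibly sits lower than at rest.

**Push:** the wrist reads 18.7 N. The push on the cup is about 19–20 N once I add the roughly 1 N the wrist read with the tube hanging free. It stayed steady for the 1.5 s that I held it before handing in.

**Upright and gripped:** the tool was within 0.01 rad of vertical and the fingers were 32 mm apart on the cap. The tube looked upright and centred in the cup in both fixed cameras.

**Left alone:** both pots and the bottle were within 0.1 px of their starting positions in the images. I did not measure the tip box, but the arm never went near it.

**Disagreements:** the two fixed cameras differed by 1–1.7 px on some points, including the cup rim. The cup position from the wrist camera was about 1 mm off theirs. Both are inside the 3 mm clearance. The fingers read 32 mm on a cap given as 34 mm, and I did not look into why. The sign-off gave no verdict, and I could not read the state afterwards, so the last second itself is unchecked.

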